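# Roll a specimen canister label-up and lay it in its carrier

## Task

The specimen canister lies on the rolling tray with its yellow label turned away from the top. Without lifting it, roll it along the tray until the yellow label faces straight up, and let it come to rest there; then pick it up and lay it gently in the cradles of the white carrier, red cap at the carrier's green end and label still facing up, and let go. Leave the other things where they are.

Things in the scene. Friction and masses are not known exactly. Their poses are not given: they have to be found in the camera images.
- tube: specimen canister on its side on the tray: smooth rigid cylinder, 44 mm diameter, 140 mm long, about 0.17 kg. Origin: on its axis, half way along. y: along it to the red cap (last 35 mm at +y, same diameter). z: out through the middle of the yellow label, so z points up when the label does. A thin blue line marks the -z side. It rolls 22 mm per radian without slipping and stops soon when let go.
- mat: rolling tray, fixed: flat dark rubber floor, top 4 mm above the bench, 270 mm along its x, 220 mm along its y; blue lip 6 mm wide, top 8 mm above the bench. Origin: centre of the underside. The canister starts near its middle, axis within 9 degrees of the tray's y, so it can roll some 80 mm either way along x. Tray and carrier may be on either side of the robot.
- carrier: white carrier, fixed: base 110 (x) by 180 (y) by 12 mm thick, two grey V cradles (45 degree faces, each 20 mm wide) at y = +50 and -50 mm, open between them for fingers. 34 mm high walls across its ends, inner faces at y = +82 and -82 mm, the +y one green, the other white. Origin: centre of the underside.
- bed (a point): point of the carrier where the middle of the canister's axis is when it lies home in both cradles: 38 mm above the bench, with the carrier's axes
- rack: bystander: black tube rack, 70 x 160 mm, tubes up to 102 mm high, beyond the work. Origin: centre of the underside
- jar: bystander: specimen jar with red lid, 64 mm across, 75 mm high, beyond the work. Origin: centre of the underside
- carton: bystander: yellow carton 80 x 130 x 40 mm, beyond the work. Origin: centre of the underside
- cap (a point): point on the canister's axis at the middle of the red cap, 53 mm from the canister's middle
- label (a point): middle of the yellow label, on the canister's surface 22 mm from its axis; the label (24 mm wide around the girth, 90 mm long, black bars) is fast to the canister and turns with it; a short yellow tick on the cap continues it. It starts 60 to 180 degrees from up, to either side. Something rubbing along the canister's top travels twice as far as its axis (44 mm per radian).
Mind the look-alikes: they are no part of the job. There is more than one size of the part that bears tube; the job needs the largest.

How it is judged (in metres and radians):
On the way:
1. the canister lies on the tray at rest with its label facing up (within 20 degrees) (angle between tube's own z axis and vertical below 0.35 rad and height (world z) of tube below 0.034 m and x of tube in the frame of mat between -0.13 and 0.13 m and y of tube in the frame of mat between -0.1 and 0.1 m and linear speed of tube below 0.02 m/s and angular speed of tube below 0.5 rad/s), for 0.2 s.
At the end, for the whole second after the job is handed in: the canister lies at rest and released in both cradles (axis height within 4 mm, direction within 0.08 rad, middle within 14 mm), cap at the green end, label within 20 degrees of straight up (horizontal distance between tube and bed below 0.014 m and z of tube in the frame of bed between -0.004 and 0.004 m and angle between the y axis of tube and the y axis of carrier, either way round below 0.08 rad and y of cap in the frame of carrier above 0.03 m and angle between tube's own z axis and vertical below 0.35 rad and linear speed of tube below 0.02 m/s and angular speed of tube below 0.3 rad/s); the robot touches nothing.
It fails at once if the canister is lifted (more than 20 mm) while its label is more than 35 degrees from up (height (world z) of tube above 0.046 m and angle between tube's own z axis and vertical above 0.61 rad).
It fails at once if the carrier is struck or pressed hard (over 40 N) (contact force between carrier and anything else above 40 N).
It fails at once if the rack, jar or carton is moved more than 20 mm (distance of any of rack, jar, carton from where it was at the start of the episode above 0.02 m).
It also fails if it takes over 72 s, if anything falls off the work surface, if the arm or the gripper's body presses on something with over 40 N, if the wrist force passes 120 N, or if a joint passes its speed limit or range.

## Robot

A 7-joint arm with a two-finger parallel gripper is mounted at the origin on the work surface. World frame = base frame: x ahead of the robot, y to its left, z up, the work surface at z = 0. Lengths are in mm, angles in rad, forces in N, time in s.
With the tool pointing down it reaches from about 400 to 875 mm from the base axis. Payload 4.4 kg.
Tool frame: the origin (TCP) lies where the fingers leave the gripper's body, on its centre line; the fingertips stand 73 mm ahead of it and the grasp point (between the pads) lies 54 mm ahead of it; z points along the fingers, y is the line along which they close (so a half turn about z gives the same grasp; the last joint's range is limited). The gripper opens to 85 mm and grips with 20 to 120 N. Pads are 22 mm wide; open, the fingers measure 114 mm over their backs; the gripper's body (76 mm by 85 mm) begins 54 mm behind the grasp point. The pads swing forward as they close: fully open they stand 13 mm farther back than shut.
Start: joints at [1.064, 0.628, 0.038, 1.517, -0.027, 0.996, -0.02], TCP at [277.357, -587.869, 303.913] pointing down, gripper open.
Joint ranges: [-3.06, 3.06], [-0.37, 2.12], [-1.25, 1.32], [0.18, 2.47], [-1.1, 4.24], [0.23, 1.98], [-2.94, 2.94]. Speed limits (rad/s): [2.57, 2.57, 3.14, 3.14, 3.14, 3.14, 3.14].

## Interface

Orientations are given as [roll, pitch, yaw] about the fixed x, y, z axes, in that order (R = Rz(yaw) Ry(pitch) Rx(roll)).
In Python, from cell import ctrl gives the robot as it stands.
- The arm moves only by the tool send_rows, never from a script. Its argument "rows" is a list that holds one entry, the list of rows, each a list of 6 numbers: the shift along the tool's x, y, z in cm, then the turn, a rotation vector about the tool's x, y, z in rad. In form: [[[tx, ty, tz, wx, wy, wz], ...]]. A call has 1 to 10 rows; each row is the pose to reach, as a shift and turn from the pose commanded when the call began, along the tool's axes at that moment; what a row does not reach only later rows make up. A row lasts 1/10 s, in which the tool goes at most 50 mm and 8.59 degrees, less where a joint would pass 70% of its speed; a pose out of reach is approached as far as the arm can. A call with a gripper value outside its range is refused whole. "grip" is the closure in counts, from 0 (fully open) to 255 (shut), set as the call begins (left out, the last holds). The fingers move at their own pace and stop on an object; the grip force is fixed at half the most. Time passes only in rows, so rows that repeat a pose let the fingers close. It gives the time, the measured TCP pose, the force, the opening and the grip force at its end, in the units of the state.
- ctrl.read_state(): the state, without advancing time (a new reading comes with each control period).
- ctrl.get_image(name): name is "scene" or "top" or "wrist"; returns a dict with "pixels" (480x640x3 uint8, red, green, blue), "fx", "fy", "cx", "cy" (pixels), "extrinsics" (4x4, takes a point from camera to world coordinates); the wrist camera has in their place "mount" (4x4, takes a point from camera to tool coordinates, whose origin is the TCP and whose axes are the flange's). Camera axes: x right, y up, looking along -z (the intrinsics and any distortion apply to the point x, -y, -z); pixel columns grow to the right and rows downward; lengths in mm; the calibration is good to about 2 mm. A picture is of the moment at which its call begins: read the wrist's pose just before it. There is no depth.
- ctrl.finish_job(): hands the job in; it is judged then, once.
The state is a dict: "clock": time; "qpos": joint angles; "qd": joint speeds; "tau": joint torques, N m; "eef_pos": TCP position; "tool_rot": TCP orientation; "force": force on the tool from outside, world axes, zero at the start; "torque": the same for the moment, N m; "width": finger opening in mm; "gripper_force": force on a finger pad.
Only numpy, scipy, OpenCV 4.12 (cv2) and the standard library are available. Lean on these libraries where they do the work, as an engineer would, in place of code of your own. Each camera call takes 0.05 s, during which the arm holds its last target. There are 200 camera calls.

## Working session

There is one attempt and no reset: what is moved stays moved. The work goes in short steps, Python scripts to look and compute and a tool call to move; the robot and the scene stay as the last step left them, time stands still between calls to the robot, and variables do not carry over. Pictures are saved under pics/ and viewed, at most 10 in all, crops included, and the job is handed in when it is done.

Besides the shell and the picture viewer there is one more tool, called after "Request:" by a JSON object that holds its "api" and its "payload". send_rows: Moves the arm, as the interface text tells. Its arguments: {"type":"object","properties":{"rows":{"type":"array","items":{"type":"array","items":{"type":"array","items":{"type":"number"}}}},"grip":{"type":"number"}},"required":["rows"]}

```bash
ls; mkdir -p pics; python3 - <<'E'
from cell import ctrl
import cv2,numpy as np,pickle
s=ctrl.read_state();print(s)
d={}
for n in("scene","top"):
    i=ctrl.get_image(n);d[n]=i
    print(n,{k:(np.round(v,3).tolist() if k!='pixels' else v.shape) for k,v in i.items()})
    cv2.imwrite(f"pics/{n}0.png",i["pixels"][:,:,::-1])
pickle.dump(d,open("d0.pkl","wb"))
E
```

```text
pics
{'clock': 0.0, 'qpos': array([ 1.06418861,  0.62935117,  0.03844002,  1.51836656, -0.02700703,
        0.99632123, -0.0199946 ]), 'qd': array([-0.00067966,  0.00012798,  0.00097582,  0.0005989 , -0.00185273,
        0.00043383, -0.00137305]), 'tau': array([-1.70439016e-04, -5.63411379e+01,  1.22625712e+00, -1.93448836e+01,
        1.10010777e-02,  1.06560200e-02, -8.55506471e-06]), 'eef_pos': array([ 277.15527937, -587.40450292,  302.98613006]), 'tool_rot': array([-3.13966435e+00,  1.88518509e-05,  4.40810905e-01]), 'force': array([-0.40435927,  0.7192758 , -0.37804203]), 'torque': array([-0.0210847 ,  0.02295111,  0.01280329]), 'gripper_force': 0.0, 'width': 85.6860662658601}
scene {'pixels': (480, 640, 3), 'fx': 526.283, 'fy': 526.283, 'cx': 320.489, 'cy': 238.184, 'extrinsics': [[0.243, -0.698, 0.673, 1292.758], [0.97, 0.185, -0.158, -63.468], [-0.014, 0.692, 0.722, 740.034], [0.0, 0.0, 0.0, 1.0]]}
top {'pixels': (480, 640, 3), 'fx': 530.979, 'fy': 530.979, 'cx': 318.344, 'cy': 229.898, 'extrinsics': [[0.025, 0.991, -0.135, 487.919], [-1.0, 0.025, -0.006, 84.892], [-0.002, 0.135, 0.991, 1279.078], [0.0, 0.0, 0.0, 1.0]]}
```

View pics/top0.png

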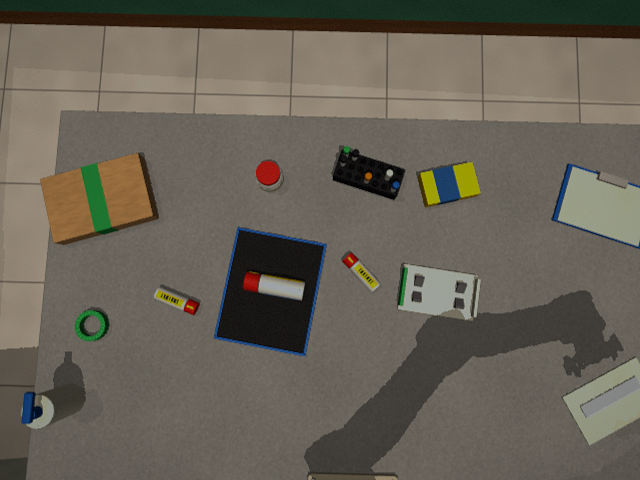

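View pics/scene0.png

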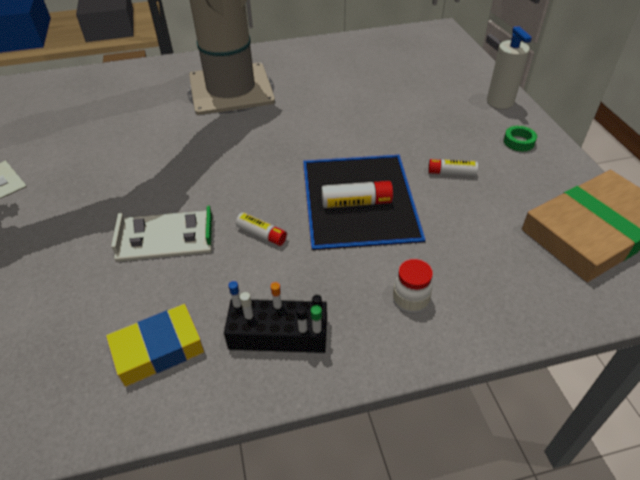

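Candidates for the canister (top image): the white/red cylinder on the tray at (274,286), small look-alikes at (177,300) and (361,271). The jar's red lid is at (268,172). I choose the one on the tray, which is the largest. In the scene image its label shows low on the +x side at (350,201). The carrier is at (439,291), with its green end at (403,287).

```bash
cat > h.py <<'E'
import numpy as np,cv2
def proj(i,P,E=None):
    E=np.array(i["extrinsics"]) if E is None else E
    p=(np.asarray(P,float)-E[:3,3])@E[:3,:3]
    return np.stack([i["cx"]+i["fx"]*p[...,0]/-p[...,2], i["cy"]-i["fy"]*p[...,1]/-p[...,2]],-1)
def unproj(i,uv,z,E=None):
    E=np.array(i["extrinsics"]) if E is None else E
    uv=np.asarray(uv,float)
    d=np.stack([(uv[...,0]-i["cx"])/i["fx"],-(uv[...,1]-i["cy"])/i["fy"],-np.ones(uv.shape[:-1])],-1)@E[:3,:3].T
    return E[:3,3]+d*((z-E[2,3])/d[...,2])[...,None]
def unwrap(i,c,yaw,E=None,r=22):
    # rows: angle from up toward the side a x up..., cols: along axis (cap at right)
    a=np.array([np.cos(yaw),np.sin(yaw),0]);b=np.array([a[1],-a[0],0]) # b: to the right of axis
    t=np.deg2rad(np.arange(-180,180,1.));s=np.arange(-72,73,1.)
    P=np.asarray(c)+s[None,:,None]*a+r*(np.cos(t)[:,None,None]*np.array([0,0,1])+np.sin(t)[:,None,None]*b)
    uv=proj(i,P,E).astype(np.float32)
    im=cv2.remap(i["pixels"],uv[...,0],uv[...,1],cv2.INTER_LINEAR)
    Ew=np.array(i["extrinsics"]) if E is None else E
    n=np.cos(t)[:,None]*np.array([0,0,1])+np.sin(t)[:,None]*b
    vis=(n*(Ew[:3,3]-np.asarray(c))).sum(1)>r
    im[~vis]=0
    return im
E
python3 - <<'E'
import pickle,cv2,numpy as np
from h import *
d=pickle.load(open("d0.pkl","rb"))
T=d["top"];S=d["scene"]
out=[]
a=cv2.resize(T["pixels"][220:365,205:335],None,fx=4,fy=4,interpolation=cv2.INTER_CUBIC)
b=cv2.resize(S["pixels"][150:250,90:220],None,fx=3,fy=3,interpolation=cv2.INTER_CUBIC)
c=cv2.resize(S["pixels"][170:220,310:405],None,fx=3,fy=3,interpolation=cv2.INTER_CUBIC)
e=np.zeros((580,800-520,3),np.uint8)
t=T["pixels"][255:325,390:485];t=cv2.resize(t,(280,206));e[:206]=t
c=cv2.resize(c,(280,147));e[210:357]=c;b=cv2.resize(b,(280,215));e[362:577]=b
cv2.imwrite("pics/crop1.png",np.hstack([a,e])[:,:,::-1])
# tube fit in top
hsv=cv2.cvtColor(T["pixels"],cv2.COLOR_RGB2HSV)
def blob(m,lo,hi):
    m=m.astype(np.uint8);n,l,st,ce=cv2.connectedComponentsWithStats(m)
    return l,st,ce
roi=np.zeros(hsv.shape[:2],bool);roi[262:308,235:312]=1
m=roi&(hsv[...,2]>70)
pts=np.argwhere(m)[:,::-1]
print("tube",cv2.minAreaRect(pts.astype(np.float32)))
box=cv2.boxPoints(cv2.minAreaRect(pts.astype(np.float32)))
print(np.round(unproj(T,box,26),1))
bl=(hsv[...,0]>100)&(hsv[...,0]<125)&(hsv[...,1]>150)&(hsv[...,2]>70);R=np.zeros_like(roi);R[220:362,205:335]=1
r=cv2.minAreaRect(np.argwhere(bl&R)[:,::-1].astype(np.float32))
print("mat",np.round(unproj(T,cv2.boxPoints(r),8),1),np.round(unproj(T,np.array([r[0]]),8),1))
gr=(hsv[...,0]>45)&(hsv[...,0]<85)&(hsv[...,1]>100);R[:]=0;R[255:320,390:420]=1
p=np.argwhere(gr&R)[:,::-1];print("green",len(p),p.min(0),p.max(0),cv2.minAreaRect(p.astype(np.float32)))
E
```

```text
tube ((273.3040771484375, 285.3646545410156), (60.77835464477539, 19.305105209350586), 11.003541946411133)
[[514.1 268.7  26. ]
 [558.7 262.   26. ]
 [535.  120.6  26. ]
 [490.7 127.9  26. ]]
mat [[399.  332.5   8. ]
 [665.6 293.3   8. ]
 [627.7  72.    8. ]
 [363.4 117.1   8. ]] [[512.  203.8   8. ]]
green 181 [398 268] [407 304] ((402.2991943359375, 285.97259521484375), (4.909112930297852, 36.88590621948242), 7.765166759490967)
```

View pics/crop1.png

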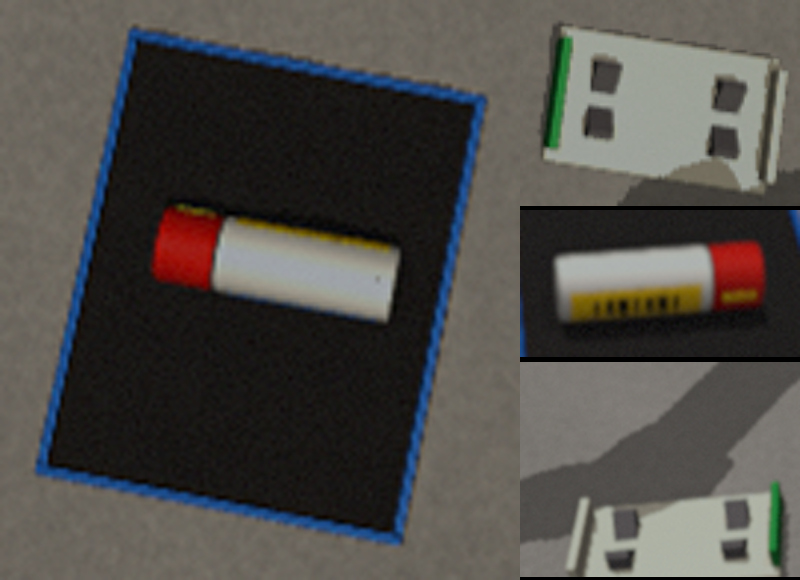

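The crop confirms the large canister on the tray, with its cap towards world +y. Its label is at the +x edge, at crop (310,233). The carrier's green end also faces +y. Next I refine the pose and label angle.

```bash
cat >> h.py <<'E'
from scipy.optimize import minimize
from scipy.spatial.transform import Rotation as Ro
def cyl(x,z=26,r=22,L=70):
    a=np.array([np.cos(x[2]),np.sin(x[2]),0]);b=np.array([a[1],-a[0],0])
    t=np.linspace(0,2*np.pi,48);n=np.cos(t)[:,None]*np.array([0,0,1])+np.sin(t)[:,None]*b
    c=np.array([x[0],x[1],z])
    return np.vstack([c+L*a+r*n,c-L*a+r*n])
def cost(x,ims,z):
    v=0
    for i,m,E in ims:
        h=cv2.convexHull(proj(i,cyl(x,z),E).astype(np.float32))
        M=np.zeros(m.shape,np.uint8)
        cv2.fillConvexPoly(M,np.round(h*16).astype(np.int32),255,cv2.LINE_AA,4)
        v+=np.abs(M/255.-m).sum()/m.sum()
    return v
def fit(ims,x0,z=26):
    f=lambda q:cost([q[0],q[1],q[2]/100],ims,z)
    q0=np.array([x0[0],x0[1],x0[2]*100]);S=np.vstack([q0,q0+[4,0,0],q0+[0,4,0],q0+[0,0,4]])
    r=minimize(f,q0,method="Nelder-Mead",options=dict(initial_simplex=S,xatol=.05,fatol=1e-4))
    return np.array([r.x[0],r.x[1],r.x[2]/100]),r.fun
def move(s,p,yaw):
    "shift (cm, tool axes) and z turn for a tool-down target"
    R=Ro.from_euler("xyz",s["tool_rot"]).as_matrix()
    Rt=Ro.from_euler("xyz",[np.pi,0,yaw]).as_matrix()
    return np.round((R.T@(np.asarray(p)-s["eef_pos"]))/10,2),np.round(Ro.from_matrix(R.T@Rt).as_rotvec(),3)
def label(im):
    h=cv2.cvtColor(im,cv2.COLOR_RGB2HSV)
    y=(h[...,0]>17)&(h[...,0]<36)&(h[...,1]>120)&(h[...,2]>50)
    w=y[:,25:110].sum(1); k=np.where(w>25)[0]
    return (k.min()-180,k.max()-180) if len(k) else None
E
python3 - <<'E'
import pickle
from h import *
from cell import ctrl
d=pickle.load(open("d0.pkl","rb"));T=d["top"];S=d["scene"]
def mk(i,r,th):
    m=np.zeros(i["pixels"].shape[:2]);a,b,c,e=r
    v=i["pixels"].max(2)[a:b,c:e]>th
    n,l,st,_=cv2.connectedComponentsWithStats(v.astype(np.uint8));k=1+st[1:,4].argmax();m[a:b,c:e]=l==k;return m
mt=mk(T,(264,304,240,308),75);ms=mk(S,(172,218,316,398),75)
for ims in([(T,mt,None)],[(S,ms,None)],[(T,mt,None),(S,ms,None)]):
    x,f=fit(ims,[524.6,194.8,np.deg2rad(80.5)]);print(np.round(x,3),f)
    for i in(S,T):print(label(unwrap(i,[x[0],x[1],26],x[2])))
s=ctrl.read_state()
print(move(s,[500,-100,260],1.405));print(move(s,[x[0],x[1],230],x[2]))
i=ctrl.get_image("wrist");print(np.round(i["mount"],3),i["fx"],i["cx"],i["cy"])
# carrier cradle centre
print(unproj(T,[[438.9,291.7]],32), unproj(T,[[402.3,286]],34))
E
```

```text
[524.842 194.099   1.42 ] 0.11584516264208265
(np.int64(59), np.int64(136))
(np.int64(54), np.int64(88))
[521.068 195.283   1.419] 0.1484316460196352
(np.int64(66), np.int64(137))
(np.int64(83), np.int64(88))
[523.535 194.769   1.422] 0.2866883758015179
(np.int64(61), np.int64(137))
(np.int64(60), np.int64(88))
(array([ 40.95, -34.57,   4.37]), array([-0.002, -0.001, -0.964]))
(array([ 55.66, -60.22,   7.41]), array([-0.002, -0.001, -0.981]))
[[ 1.0000e-03  9.5900e-01  2.8300e-01  7.1710e+01]
 [ 1.0000e+00 -1.0000e-03 -0.0000e+00 -6.7100e-01]
 [ 0.0000e+00  2.8300e-01 -9.5900e-01 -6.9616e+01]
 [ 0.0000e+00  0.0000e+00  0.0000e+00  1.0000e+00]] 370.2834133763425 317.37323669951286 241.34132994729424
[[ 519.49113183 -192.50118202   32.        ]] [[ 530.48721638 -106.8455253    34.        ]]
```

Request:
{"api": "send_rows", "payload": {"rows": [[[5,-4,0.5,0,0,-0.1],[9,-7.5,1,0,0,-0.2],[13,-11,1.5,0,0,-0.3],[17,-14.5,2,0,0,-0.4],[21,-18,2.5,0,0,-0.5],[25,-21,3,0,0,-0.6],[29,-24.5,3.5,0,0,-0.7],[33,-28,4,0,0,-0.8],[37,-31.5,4.2,0,0,-0.9],[41,-34.6,4.4,0,0,-0.98]]], "grip": 0}}

```text
clock: 1.15
eef_pos: [484.2, -132.8, 261.6]
tool_rot: [-3.141, 0.0, 1.424]
force: [0.5, -0.6, 0.7]
width: 85.2
gripper_force: 0.0
```

```bash
python3 - <<'E'
from h import *
from cell import ctrl
s=ctrl.read_state();print(s["clock"],s["eef_pos"],s["tool_rot"],s["qpos"])
print(move(s,[524,194.5,230],1.42))
E
```

```text
1.15 [ 484.16407367 -132.83578639  261.55501213] [-3.14115040e+00  6.57076711e-05  1.42422903e+00] [ 0.38086536  0.48599922 -0.24119717  1.96539928  0.17212503  0.71001931
 -0.11099822]
(array([32.96, -0.84,  3.15]), array([-0.   ,  0.   ,  0.004]))
```

Request:
{"api": "send_rows", "payload": {"rows": [[[-5,2,-1,0,0,0],[-8.6,3.3,-2,0,0,0],[-8.6,3.3,-2,0,0,0],[-8.6,3.3,-2,0,0,0],[-8.6,3.3,-2,0,0,0]]]}}

```text
clock: 1.65
eef_pos: [503.2, -223.8, 281.4]
tool_rot: [-3.14, -0.001, 1.421]
force: [-0.6, -0.3, 0.3]
width: 85.4
gripper_force: 0.0
```

```bash
cat >> h.py <<'E'
def wrist(ctrl):
    s=ctrl.read_state();i=ctrl.get_image("wrist")
    T=np.eye(4);T[:3,:3]=Ro.from_euler("xyz",s["tool_rot"]).as_matrix();T[:3,3]=s["eef_pos"]
    i["extrinsics"]=T@np.array(i["mount"]);return s,i
E
python3 - <<'E'
from h import *
from cell import ctrl
import pickle
s,i=wrist(ctrl);pickle.dump((s,i),open("car.pkl","wb"))
print(s["clock"],s["eef_pos"],s["tool_rot"])
cv2.imwrite("pics/car.png",i["pixels"][:,:,::-1])
print(move(s,[524,194.5,230],1.42))
E
```

```text
1.65 [ 503.23228762 -223.82511255  281.36884753] [-3.14039753e+00 -9.37881574e-04  1.42113054e+00]
(array([41.67, -4.18,  5.18]), array([-0.001, -0.001,  0.001]))
```

View pics/car.png

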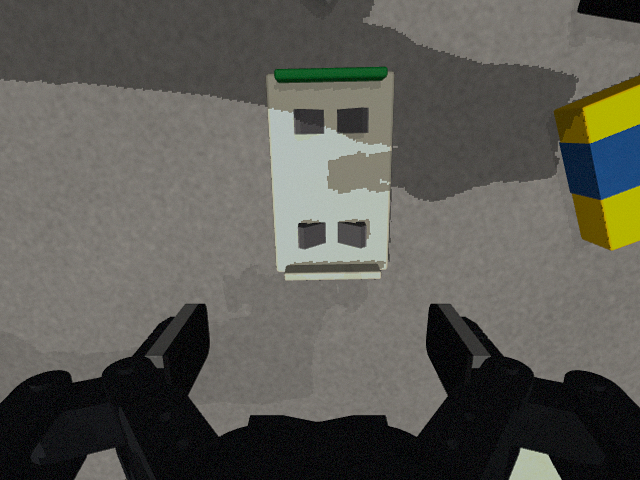

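The wrist view shows the carrier, with the green end wall at (330,74), the white end wall at (333,275), and the cradle blocks at (309,121), (353,120), (312,235) and (353,234).

```bash
python3 - <<'E'
from h import *
import pickle
from scipy.optimize import least_squares
s,i=pickle.load(open("car.pkl","rb"))
U=lambda p,z:np.round(unproj(i,p,z),1)
print("edges12",U([[269,100],[276,265],[393.5,100],[387.5,262]],12).tolist())
print("blocks",U([[309,121],[353,120],[312,235],[353,234]],26).tolist())
for z in(34,46):print(z,U([[275,69],[387,67],[285,279],[380,279]],z).tolist())
T=pickle.load(open("d0.pkl","rb"))["top"]
# base corners in top img from crop 
c=np.array([[546,160],[760,190],[775,60]]);px=np.c_[390+(c[:,0]-520)/2.947,255+c[:,1]/2.943]
print(px,unproj(T,px,12))
E
```

```text
edges12 [[476.0, -119.5, 12.0], [454.9, -268.5, 12.0], [581.6, -135.4, 12.0], [562.5, -281.4, 12.0]]
blocks [[507.6, -142.0, 26.0], [544.0, -146.7, 26.0], [495.0, -240.0, 26.0], [532.0, -244.6, 26.0]]
34 [[487.3, -99.9, 34.0], [574.4, -111.6, 34.0], [464.5, -275.6, 34.0], [550.9, -288.6, 34.0]]
46 [[488.3, -101.9, 46.0], [572.1, -113.1, 46.0], [466.3, -271.0, 46.0], [549.5, -283.4, 46.0]]
[[398.82253139 309.3662929 ]
 [471.43875127 319.55997282]
 [476.52867323 275.38735984]] [[ 476.16990843 -102.2585799    12.        ]
 [ 456.79477616 -273.09283133   12.        ]
 [ 560.83879885 -286.58671167   12.        ]]
```

Request:
{"api": "send_rows", "payload": {"rows": [[[5,-0.5,0.5,0,0,0],[9.5,-1,1.2,0,0,0],[14,-1.5,2,0,0,0],[18.5,-2,2.5,0,0,0],[23,-2.5,3,0,0,0],[27.5,-3,3.5,0,0,0],[32,-3.5,4,0,0,0],[36.5,-4,4.5,0,0,0],[39,-4.2,5,0,0,0],[39,-4.2,5,0,0,0]]]}}

```text
clock: 2.7
eef_pos: [518.9, 173.4, 231.3]
tool_rot: [-3.14, -0.003, 1.43]
force: [-0.6, 0.1, 0.1]
width: 85.5
gripper_force: 0.0
```

```bash
python3 - <<'E'
from h import *
from cell import ctrl
import pickle
s,i=wrist(ctrl);pickle.dump((s,i),open("tube.pkl","wb"))
print(s["clock"],s["eef_pos"],s["tool_rot"])
cv2.imwrite("pics/tube.png",i["pixels"][:,:,::-1])
E
```

```text
2.7 [518.91321439 173.36888718 231.28203838] [-3.14012894 -0.00327925  1.42961756]
```

View pics/tube.png

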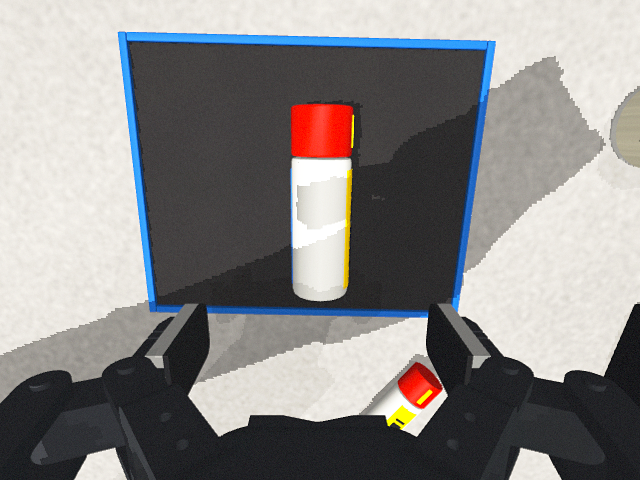

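The canister spans from its cap at (322,105) to its tail at (320,298). Yellow shows on the right edge at (350,230) and the blue line on the left edge at (292,230), so the label is about 90° towards +x.

```bash
cat >> h.py <<'E'
def tubefit(i,roi,x0,z=26,th=110):
    a,b,c,e=roi;m=np.zeros(i["pixels"].shape[:2]);P=i["pixels"][a:b,c:e]
    v=(P.max(2)>th).astype(np.uint8)
    n,l,st,_=cv2.connectedComponentsWithStats(v);k=1+st[1:,4].argmax();m[a:b,c:e]=l==k
    return fit([(i,m,None)],x0,z)
E
python3 - <<'E'
from h import *
import pickle
s,i=pickle.load(open("tube.pkl","rb"))
x,f=tubefit(i,(90,305,270,375),[524,194.5,1.42]);print(x,f)
u=unwrap(i,[x[0],x[1],26],x[2]);print(label(u))
h=cv2.cvtColor(u,cv2.COLOR_RGB2HSV)
b=(h[...,0]>95)&(h[...,0]<125)&(h[...,1]>70)&(h[...,2]>60);k=np.where(b[:,10:100].sum(1)>20)[0]-180;print("blue",k)
U=lambda p,z:np.round(unproj(i,p,z),1)
print("mat",U([[119,33],[495,42],[149,311],[455,316]],8).tolist())
print(move(s,[x[0],x[1],80],x[2]))
E
```

```text
[523.24744753 193.34131597   1.41640447] 0.036452509482896994
(np.int64(54), np.int64(84))
blue [-85 -84 -83 -82 -81 -80 -79 -78 -77 -76 -75 -74 -73 -72]
mat [[398.5, 332.3, 8.0], [662.2, 289.2, 8.0], [361.7, 118.2, 8.0], [626.0, 76.1, 8.0]]
(array([ 1.99,  0.17, 15.13]), array([-0.001, -0.003,  0.013]))
```

Request:
{"api": "send_rows", "payload": {"rows": [[[1,0.1,4,0,0,0.013],[2,0.2,8,0,0,0.013],[2,0.2,11.5,0,0,0.013],[2,0.2,13.5,0,0,0.013],[2,0.2,15.1,0,0,0.013],[2,0.2,15.1,0,0,0.013],[2,0.2,15.1,0,0,0.013],[2,0.2,15.1,0,0,0.013]]]}}

```text
clock: 3.55
eef_pos: [526.1, 186.4, 81.9]
tool_rot: [3.14, -0.001, 1.407]
force: [0.1, 0.9, 0.2]
width: 85.3
gripper_force: 0.0
```

Request:
{"api": "send_rows", "payload": {"rows": [[[0,0,0,0,0,0],[0,0,0,0,0,0],[0,0,0,0,0,0],[0,0,0,0,0,0],[0,0,0,0,0,0]]], "grip": 105}}

```text
clock: 4.05
eef_pos: [525.5, 186.8, 80.9]
tool_rot: [3.141, -0.0, 1.408]
force: [0.5, -0.3, -1.1]
width: 50.5
gripper_force: 0.0
```

Request:
{"api": "send_rows", "payload": {"rows": [[[0.3,-0.1,0,0,0,0],[0.65,-0.3,0,0,0,0],[0.65,-0.6,0,0,0,0.005],[0.65,-0.9,0,0,0,0.01],[0.65,-1.2,0,0,0,0.01],[0.65,-1.5,0,0,0,0.01],[0.65,-1.8,0,0,0,0.01],[0.65,-2.1,0,0,0,0.01],[0.65,-2.4,0,0,0,0.01],[0.65,-2.7,0,0,0,0.01]]]}}

```text
clock: 5.05
eef_pos: [499.7, 197.6, 80.8]
tool_rot: [3.142, -0.0, 1.398]
force: [0.1, -0.0, 0.2]
width: 49.9
gripper_force: 0.1
```

Request:
{"api": "send_rows", "payload": {"rows": [[[0,-0.3,0,0,0,0],[0,-0.6,0,0,0,0],[0,-0.9,0,0,0,0],[0,-1.15,0,0,0,0],[0,-1.3,0,0,0,0],[0,-1.4,0,0,0,0],[0,-1.45,0,0,0,0],[0,-1.45,0,0,0,0],[0,-1.45,0,0,0,0],[0,-1.45,0,0,0,0]]]}}

```text
clock: 6.05
eef_pos: [485.7, 200.0, 80.8]
tool_rot: [3.141, -0.0, 1.398]
force: [0.3, 1.5, -0.0]
width: 50.2
gripper_force: 0.0
```

```bash
python3 - <<'E'
from h import *
from cell import ctrl
import pickle
s,i=wrist(ctrl)
S=ctrl.get_image("scene");T=ctrl.get_image("top");pickle.dump((s,i,S,T),open("r1.pkl","wb"))
print(s["clock"],s["eef_pos"],s["tool_rot"])
a=i["pixels"][:,150:500]
b=cv2.resize(S["pixels"][140:240,290:430],(440,314));c=cv2.resize(T["pixels"][230:360,210:330],(180,166))
e=np.zeros((480,440,3),np.uint8);e[:314]=b;e[314:,:180]=c
cv2.imwrite("pics/r1.png",np.hstack([a,e])[:,:,::-1])
E
```

```text
6.05 [485.72284867 199.99422584  80.78889301] [ 3.14143439e+00 -6.24498836e-05  1.39764805e+00]
```

View pics/r1.png

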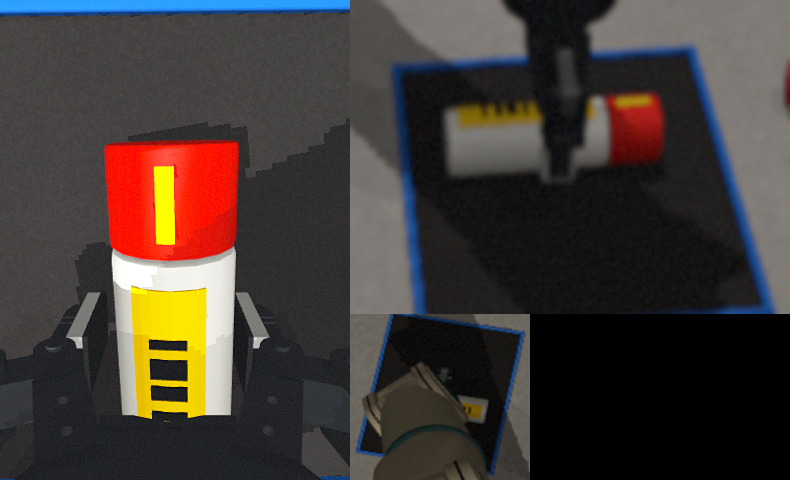

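The label now faces up, about 6° past towards −x (tick at (165,205), cap centre at x≈172 in the crop). I shift the gripper +5 mm so that closing rolls the canister back slightly. Then I close.

Request:
{"api": "send_rows", "payload": {"rows": [[[0,0.2,0,0,0,0.01],[0,0.4,0,0,0,0.015],[0,0.5,0,0,0,0.015],[0,0.5,0,0,0,0.015],[0,0.5,0,0,0,0.015],[0,0.5,0,0,0,0.015]]]}}

```text
clock: 6.8
eef_pos: [490.5, 199.1, 80.8]
tool_rot: [-3.141, 0.0, 1.383]
force: [0.1, 0.4, -0.2]
width: 50.4
gripper_force: 0.0
```

Request:
{"api": "send_rows", "payload": {"rows": [[[0,0,0,0,0,0],[0,0,0,0,0,0],[0,0,0,0,0,0],[0,0,0,0,0,0],[0,0,0,0,0,0],[0,0,0,0,0,0]]], "grip": 140}}

```text
clock: 7.4
eef_pos: [490.3, 199.2, 81.1]
tool_rot: [-3.141, 0.0, 1.383]
force: [-1.3, -0.2, 4.8]
width: 42.6
gripper_force: 60.2
```

```bash
python3 - <<'E'
from h import *
from cell import ctrl
s,i=wrist(ctrl)
print(s["clock"],s["eef_pos"],s["tool_rot"],s["width"],s["gripper_force"])
cv2.imwrite("pics/r2.png",i["pixels"][100:440,200:450,::-1])
E
```

```text
7.4 [490.34200723 199.21950036  81.10205933] [-3.14149431e+00  1.13978281e-04  1.38321808e+00] 42.629319576279926 60.2093106508255
```

View pics/r2.png

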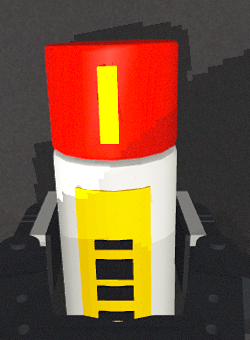

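Request:
{"api": "send_rows", "payload": {"rows": [[[0,0,-0.5,0,0,0],[0,0,-1.5,0,0,0],[0,0,-3,0,0,0],[0,0,-5,0,0,0],[0,0,-7,0,0,0],[0,0,-8.5,0,0,0],[0,0,-9.5,0,0,0],[0,0,-10,0,0,0],[0,0,-10,0,0,0]]]}}

```text
clock: 8.35
eef_pos: [490.8, 199.2, 181.3]
tool_rot: [3.141, -0.001, 1.383]
force: [-0.1, 0.5, -0.6]
width: 42.7
gripper_force: 60.7
```

```bash
python3 - <<'E'
from h import *
from cell import ctrl
s=ctrl.read_state();print(s["clock"],s["eef_pos"],s["width"],s["gripper_force"],s["force"],move(s,[519.5,-193.5,181],1.44))
E
```

```text
8.35 [490.76209626 199.20739462 181.32631745] 42.69925372142458 60.68341255187988 [-0.10508275  0.50348338 -0.61959133] (array([-3.804e+01,  1.017e+01,  2.000e-02]), array([ 0.001, -0.001, -0.057]))
```

Request:
{"api": "send_rows", "payload": {"rows": [[[-1.5,0.4,0,0,0,0],[-4,1.1,0,0,0,0],[-7,1.9,0,0,0,0],[-10,2.7,0,0,0,0],[-13,3.5,0,0,0,-0.01],[-16,4.3,0,0,0,-0.02],[-19,5.1,0,0,0,-0.03],[-22,5.9,0,0,0,-0.04],[-25,6.7,0,0,0,-0.05],[-28,7.5,0,0,0,-0.057]]]}}

```text
clock: 9.35
eef_pos: [510.6, -92.5, 179.8]
tool_rot: [-3.139, 0.001, 1.439]
force: [0.6, -0.7, -1.6]
width: 42.7
gripper_force: 60.6
```

Request:
{"api": "send_rows", "payload": {"rows": [[[-3,0.7,0,0,0,0],[-5.5,1.3,0,0,0,0],[-7.5,1.8,0,0,0,0],[-9,2.1,0,0,0,0],[-9.8,2.2,0,0,0,0],[-10,2.2,0,0,0,0],[-10,2.2,0,0,0,0],[-10,2.2,0,0,0,0]]]}}

```text
clock: 10.15
eef_pos: [520.7, -190.6, 180.8]
tool_rot: [-3.141, -0.001, 1.442]
force: [1.0, 0.1, -2.0]
width: 42.3
gripper_force: 60.6
```

```bash
python3 - <<'E'
from h import *
from cell import ctrl
s,i=wrist(ctrl);print(s["clock"],s["eef_pos"],s["tool_rot"],s["width"],move(s,[519.5,-193.5,110],1.44))
T=ctrl.get_image("top");S=ctrl.get_image("scene")
a=i["pixels"][:,140:490];b=cv2.resize(S["pixels"][120:290,80:260],(360,340))
e=np.zeros((480,360,3),np.uint8);e[:340]=b;e[340:,:200]=cv2.resize(T["pixels"][240:345,380:520],(200,140))
cv2.imwrite("pics/c1.png",np.hstack([a,e])[:,:,::-1])
E
```

```text
10.15 [ 520.65932866 -190.59846617  180.78494413] [-3.14137048e+00 -7.45826193e-04  1.44164519e+00] 42.34128367133738 (array([-0.31, -0.08,  7.08]), array([-0.   , -0.001,  0.002]))
```

View pics/c1.png

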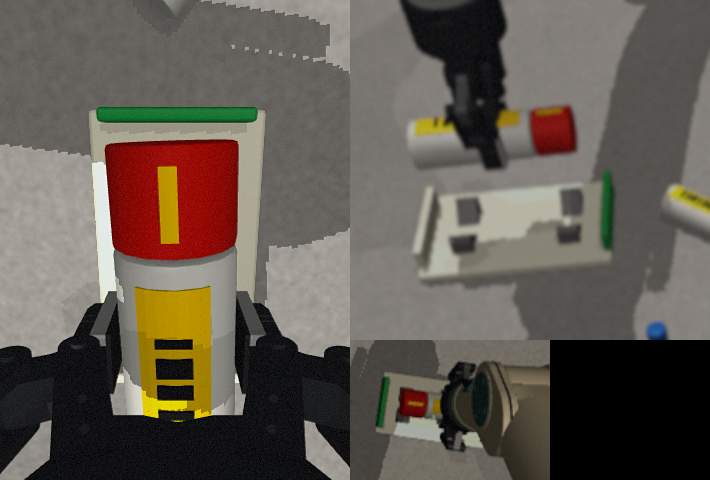

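The label is up and the canister is lined up over the carrier, cap at (172,200) and green wall at (177,115). I lower it.

Request:
{"api": "send_rows", "payload": {"rows": [[[-0.1,0,1.5,0,0,0],[-0.2,-0.1,3,0,0,0],[-0.3,-0.1,4.5,0,0,0],[-0.3,-0.1,5.7,0,0,0],[-0.3,-0.1,6.6,0,0,0],[-0.3,-0.1,7.1,0,0,0],[-0.3,-0.1,7.4,0,0,0],[-0.3,-0.1,7.7,0,0,0],[-0.3,-0.1,7.9,0,0,0],[-0.3,-0.1,7.9,0,0,0]]]}}

```text
clock: 11.3
eef_pos: [519.3, -194.8, 101.8]
tool_rot: [3.141, 0.0, 1.44]
force: [-0.3, 0.2, -1.5]
width: 42.1
gripper_force: 60.6
```

Request:
{"api": "send_rows", "payload": {"rows": [[[0,0,0.1,0,0,0],[0,0,0.2,0,0,0],[0,0,0.3,0,0,0],[0,0,0.4,0,0,0],[0,0,0.5,0,0,0],[0,0,0.6,0,0,0],[0,0,0.6,0,0,0],[0,0,0.6,0,0,0]]]}}

```text
clock: 12.1
eef_pos: [519.2, -194.8, 95.8]
tool_rot: [3.142, -0.0, 1.44]
force: [0.2, -0.4, -1.9]
width: 42.5
gripper_force: 60.6
```

No contact yet at 95.8, as expected (home ≈ 93). Next, small steps.

Request:
{"api": "send_rows", "payload": {"rows": [[[0,0,0.05,0,0,0],[0,0,0.1,0,0,0],[0,0,0.15,0,0,0],[0,0,0.2,0,0,0],[0,0,0.2,0,0,0],[0,0,0.2,0,0,0]]]}}

```text
clock: 12.7
eef_pos: [519.5, -194.8, 94.5]
tool_rot: [3.141, 0.0, 1.439]
force: [-1.1, 1.4, 5.0]
width: 42.3
gripper_force: 61.0
```

Contact has started (+7 N). I release by opening partway, then check.

Request:
{"api": "send_rows", "payload": {"rows": [[[0,0,0,0,0,0],[0,0,0,0,0,0],[0,0,0,0,0,0],[0,0,0,0,0,0]]], "grip": 100}}

```text
clock: 13.1
eef_pos: [519.2, -194.8, 93.7]
tool_rot: [-3.141, -0.0, 1.44]
force: [0.5, -1.1, -0.1]
width: 52.0
gripper_force: 0.0
```

Request:
{"api": "send_rows", "payload": {"rows": [[[0,0,0,0,0,0],[0,0,0,0,0,0],[0,0,0,0,0,0],[0,0,-0.5,0,0,0],[0,0,-2,0,0,0],[0,0,-5,0,0,0],[0,0,-9,0,0,0],[0,0,-13,0,0,0],[0,0,-15,0,0,0],[0,0,-15,0,0,0]]], "grip": 0}}

```text
clock: 14.1
eef_pos: [520.9, -195.2, 247.4]
tool_rot: [3.135, 0.001, 1.44]
force: [1.9, -0.3, 0.2]
width: 85.3
gripper_force: 0.0
```

Request:
{"api": "send_rows", "payload": {"rows": [[[-3,0,-1,0,0,0],[-6,0,-1,0,0,0],[-6,0,-1,0,0,0],[-6,0,-1,0,0,0]]]}}

```text
clock: 14.5
eef_pos: [510.6, -254.6, 252.8]
tool_rot: [-3.14, -0.001, 1.438]
force: [-0.4, 0.6, -0.8]
width: 85.7
gripper_force: 0.0
```

```bash
python3 - <<'E'
from h import *
from cell import ctrl
s,i=wrist(ctrl);print(s["clock"],s["eef_pos"])
S=ctrl.get_image("scene")
x,f=tubefit(i,(70,300,290,375),[519.5,-193.5,1.44],38,100);print(x,f,label(unwrap(i,[x[0],x[1],38],x[2])))
a=i["pixels"][:,100:540];b=cv2.resize(S["pixels"][170:290,90:240],(350,280))
e=np.zeros((480,350,3),np.uint8);e[:280]=b
cv2.imwrite("pics/end.png",np.hstack([a,e])[:,:,::-1])
E
```

```text
14.5 [ 510.55781841 -254.61315912  252.76091782]
[ 533.99363025 -233.56333559    1.48192726] 0.451316093636826 (np.int64(-89), np.int64(-25))
```

View pics/end.png

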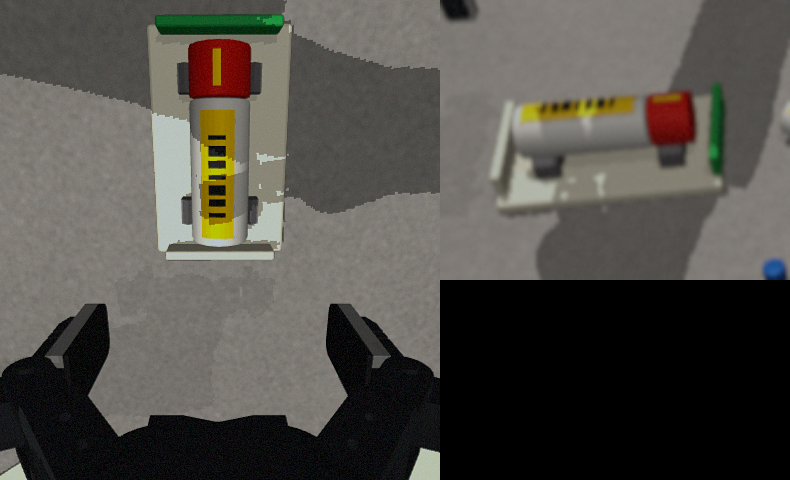

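The canister lies in both cradles with its cap at the green end (220,68) and the label up (218,175). One quick check of the offset along the axis, since the fit's mask was poor.

```bash
python3 - <<'E'
from h import *
from cell import ctrl
s,i=wrist(ctrl)
p=unproj(i,[[319.5,40],[319,243]],60);print(p,p.mean(0),np.linalg.norm(p[0]-p[1]),np.arctan2(*(p[0]-p[1])[1::-1]))
E
```

```text
[[ 528.43443897 -124.99505855   60.        ]
 [ 510.91337376 -258.971822     60.        ]] [ 519.67390637 -191.98344027   60.        ] 135.11758164604444 1.4407574144896713
```

Mid-point (519.7, −192) against the bed (519.5, −193.5), with yaw 1.441 against 1.440: good.

```bash
python3 -c "
from cell import ctrl
print(ctrl.finish_job())"
```

```text
the job is handed in; nothing more can be done
None
```

I rolled the canister label-up on the tray and laid it in the carrier's cradles, cap at the green end and label about 5° from up by the last picture; I handed the job in at about 14.6 s, and no verdict was returned.

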